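Trip a tilt alarm in its cradle, then hold the reset slide at the pointer

ROBOT

A 7-joint arm with a two-finger parallel gripper is mounted at the origin on the work surface. World frame = base frame: x ahead of the robot, y to its left, z up, the work surface at z = 0. Lengths are in mm, angles in rad, forces in N, time in s.
With the tool pointing down it reaches from about 400 to 900 mm from the base axis. Payload 5.5 kg.
Tool frame: the origin (TCP) lies on the centre line of the jaws, within the pads' length; the fingertips stand 11 mm ahead of it and the grasp point (between the pads) lies 8 mm behind it; z points along the fingers, y is the direction in which the jaws open and shut (so a half turn about z gives the same grasp; the last joint's range is limited). The gripper opens to 85 mm and grips with 20 to 120 N. Pads are 22 mm wide; open, the fingers measure 114 mm over their backs; the gripper's body (76 mm by 85 mm) begins 54 mm behind the grasp point. The pads swing forward as they close: fully open they stand 13 mm farther back than shut.
Start: joints at [-0.847, 0.501, -0.427, 1.55, 0.221, 1.138, -0.21], TCP at [288.997, 582.22, 242.31] pointing down, gripper open.
Joint ranges: [-2.88, 2.88], [-0.31, 2.03], [-1.54, 1.56], [0.2, 2.42], [-1.41, 4.55], [0.19, 2.02], [-2.57, 2.57]. Speed limits (rad/s): [2.57, 2.57, 3.14, 3.14, 3.14, 3.14, 3.14].

INTERFACE

Orientations are given as a unit quaternion [x, y, z, w].
In Python, from cell import bot, optics, job gives the robot as it stands.
- The arm moves only by the shell command python3 -m crank 'ROWS' [FORCE]. ROWS is JSON, one flat list of numbers, 7 for each row, row after row: the shift along the tool's x, y, z in cm, then the turn, a rotation vector about the tool's x, y, z in rad, then the opening, from 0 (shut) to 1 (fully open). A call has 1 to 12 rows; each row shifts and turns the commanded pose from where the row before left it, along the tool's axes as they then stand; what a row does not reach is not made up. A row lasts 1/8 s, in which the tool goes at most 62.5 mm and 10.7 degrees, less where a joint would pass 70% of its speed; a pose out of reach is approached as far as the arm can. A call with a gripper value outside its range is refused whole. The fingers move at their own pace and stop on an object; FORCE is the grip in N (left out, the last holds). Time passes only in rows, so rows that do not move let the fingers close. It gives the time, the measured TCP pose, the force and the opening at its end, in the units of the state.
- bot.sense(): the state, without advancing time (a new reading comes with each control period).
- optics.camera(name): name is "scene" or "top"; returns a dict with "pixels" (480x640x3 uint8, red, green, blue), "camera_matrix" (3x3 intrinsics, pixels), "R" (3x3) and "t" (3): a world point X has camera coordinates R X + t. Camera axes: x right, y down, z forward; pixel columns grow to the right and rows downward; lengths in mm; the calibration is good to about 2 mm. A picture is of the moment at which its call begins. There is no depth.
- job.close_job(): hands the job in, once; it reports no verdict.
Trained networks look in a picture, given as the dict that the camera call returned (one of the last four; its "shot" number tells which), for a name from the list of things; names that differ only in an ending like _2 or _b are one class to them, and where a whole thing is asked for, a point or a joint stands for the part that bears it (a point fixed in the world has none). Each returns a list of dicts, best first, with "p" (0 to 1); they miss things now and then, are a little off and sometimes report something else, mostly with a low value. They report only what shows in the picture. A call takes as long as a camera call.
- optics.silhouettes(target, picture): "mask" (480x640 bool, what is visible of it) and "position" ([column, row] in pixels, amid what is visible of it).
The state is a dict: "clock": time; "joint_positions": joint angles; "qd": joint speeds; "joint_efforts": joint torques, N m; "eef_pos": TCP position; "ee_rot": TCP orientation; "ft_force": force on the tool from outside, world axes, zero at the start; "torque": the same for the moment, N m; "width": finger opening in mm.
Only numpy, scipy, OpenCV 4.12 (cv2) and the standard library are available. Lean on these libraries where they do the work, as an engineer would, in place of code of your own. Each camera call takes 0.05 s, during which the arm holds its last target.

TASK

Bench-test the tilt alarm: by its handle, raise the hinged tray that carries the alarm unit to 30 degrees, keep it there for a second, then lower it gently until it is fully level again and let go, with the unit still in it. Then take the upright grip of the spring-return reset slide, pull the slide out until its index nib lines up with the pointer on the rail, and finish while holding it there: do not let go. Leave the pointer and the other things on the bench alone.

Things in the scene. Friction and masses are not known exactly. Their poses are not given: they have to be found in the camera images.
- cradle: tilt cradle, fixed to the bench: aluminium base plate 240 x 150 x 10 mm with two bearings, a hinged grey tray and a white upright degree plate (105 mm high, top 115 mm above the bench) along its left (+y) side with lines at 0, 15, 30 and 45 degrees, the 30 line thick and with a peg at its outer end. Origin: centre of the plate's underside, on the bench. x points away from the handle, y left, z up. It may stand to the left or the right of the slide box, turned up to 20 degrees
- tray (a joint): angle of the tray, rad: 0 level and resting (its lower stop), growing as the handle side rises; upper stop 1.0. It falls back by its own weight when released (tray 0.35 kg, unit about 0.2 kg, both pivoting on the hinge; 2 to 3 N at the handle)
- tray_handle (a point): middle of the tray's handle: a round steel bar of 14 mm diameter, 90 mm long, lying along the cradle's y, 45 mm out from the tray's wall (toward the robot) on two arms at its ends, with free space of 76 mm between the arms. When level it is 60 mm above the bench and 175 mm from the hinge axis horizontally, 15 mm above it; 50 mm over the plate or bench below. Moves and turns with the tray; axes as the cradle's when level
- tray_hinge (a point): middle of the tray's hinge axis, which runs along the cradle's y, at the tray's far edge, 45 mm above the bench. Fixed to the cradle; axes as the cradle's
- tray_floor (a point): centre of the tray's inner floor, 38 mm above the bench when level; the tray is 130 x 100 x 30 mm outside with 4 mm walls. Axes as the cradle's when level; turns with the tray
- unit: tilt-alarm unit lying loose in the tray: white box 100 x 74 x 28 mm with a round grille on top, about 0.18 kg. Origin: centre of its underside
- slide_box: reset slide, fixed to the bench: plate 240 x 150 x 10 mm; grey housing (56 mm high) on its far half, a flat steel slide 50 mm wide coming out of it toward the robot; scale rail left (+y) of the slide, 48 to 64 mm from its centre line, 28 mm high (46 with the pointer). Origin: centre of the plate's underside. x points from the grip to the housing, y left, z up; the slide is pulled along -x. Turned up to 20 degrees
- slide (a joint): how far the slide is pulled out, m: 0 home, stop at 0.085. A spring draws it home: about 4.4 N at home, rising by 1.1 N per cm
- grip_point (a point): point to hold in the upright black grip plate on the slide's front end (14 mm thick along the pull, 44 mm wide, 60 mm high above the slide, top 92 mm above the bench): 72 mm above the bench, 20 mm below its top; 40 mm above the slide's top. 85 mm in front of the slide box's origin when the slide is home, so 100 mm in front of the housing
- slide_index (a point): tip of the slide's index nib, a black bar 4 mm wide that sticks out 15 mm from the slide's left edge toward the rail. Moves with the slide; axes as the slide box's
- mark (a point): tip of the pointer, a black rider on the scale rail with a tip 4 mm wide that points to the slide, set somewhere between 30 and 65 mm from the home place of the nib. The slide is at the mark when slide_index and mark have the same x in the slide box's frame. Axes as the slide box's
- spool: bystander: steel-coloured spool, 54 mm diameter, 50 mm high, standing; origin under its centre
- jar: bystander: small white jar, black cap, 44 mm diameter, 45 mm high; origin under its centre
- driver: bystander: screwdriver 160 mm long lying on the bench nearest the robot
- board: bystander: dark circuit board 100 x 75 mm, flat on the bench, parts up to 18 mm high; origin under its centre
- parts_bin: bystander: black open parts bin 110 x 85 x 35 mm with four bays; origin under its centre
- tip_pot: bystander: dark steel pot, 64 mm diameter, 45 mm high; origin under its centre
- heatsink: bystander: finned aluminium heat sink 60 x 50 x 30 mm; origin under its centre

How it is judged (in metres and radians):
On the way, in this order (a step that is already met when the one before it is completed fails the run):
1. the tray is held at 30 degrees (within 5), by its handle, while the slide is still home (value of joint tray between 0.436 and 0.611 rad and value of joint slide below 0.008 m and contact force between the fingers and cradle above 0.5 N), for 0.6 s.
2. the tray is level again and let go, the unit in it, the slide still home (value of joint tray below 0.035 rad and distance between unit and tray_floor below 0.022 m and value of joint slide below 0.008 m and contact force between each of the arm, the fingers and cradle below 0.2 N), for 0.2 s.
3. the slide is held by its grip with the nib at the pointer (x of slide_index in the frame of mark between -0.004 and 0.004 m and contact force between the fingers and slide above 1 N), for 0.5 s.
At the end, for the whole second after the job is handed in: The program has finished while the fingers still hold the slide's grip (more than 1 N) with the index nib within 4 mm of the pointer, along the slide, and at rest; the tray is level (under 2 degrees), untouched, with the unit lying in it (all of step 3 and velocity of joint slide between -0.01 and 0.01 m/s and value of joint tray below 0.035 rad and distance between unit and tray_floor below 0.022 m and contact force between each of the fingers, the arm and cradle below 0.2 N); the arm keeps its last pose, push and grip.
It fails at once if the tray is raised well past 30 degrees (over 40) (value of joint tray above 0.7 rad).
It fails at once if the tray is dropped rather than lowered (falls faster than 3 rad/s) (velocity of joint tray below -3 rad/s).
It fails at once if the unit leaves the tray (distance between unit and tray_floor above 0.04 m).
It fails at once if the pointer is shifted (by more than 2 mm) (distance of mark from where it was at the start of the episode above 0.002 m).
It fails at once if a bystander is moved by more than 30 mm (distance of any of spool, jar, driver, board, parts_bin, tip_pot, heatsink from where it was at the start of the episode above 0.03 m).
It also fails if it takes over 51 s, if anything falls off the work surface, if the arm or the gripper's body presses on something with over 40 N, if the wrist force passes 120 N, or if a joint passes its speed limit or range.

## Working session

There is one attempt and no reset: what is moved stays moved. The work goes in short steps, Python scripts to look and compute and a shell command to move; the robot and the scene stay as the last step left them, time stands still between calls to the robot, and variables do not carry over. Pictures are saved under pics/ and viewed, and the job is handed in when it is done.

```bash
ls; mkdir -p pics
python3 - <<'E'
from cell import bot, optics, job
import cv2, numpy as np
print(bot.sense())
for n in ["scene","top"]:
    p=optics.camera(n); cv2.imwrite(f"pics/{n}0.png",p["pixels"][:,:,::-1]); print(n,p["camera_matrix"],p["R"],p["t"],p["shot"])
    np.savez(f"{n}0.npz",K=p["camera_matrix"],R=p["R"],t=p["t"],px=p["pixels"])
    for t in ["cradle","tray_handle","unit","slide_box","grip_point","slide_index","mark","tray"]:
        r=optics.silhouettes(t,p); print(t,[(round(d["p"],2),np.round(d["position"]).tolist(),int(d["mask"].sum())) for d in r[:3]])
E
```

```text
pics
{'clock': 0.0, 'joint_positions': array([-0.84680748,  0.50184934, -0.42679565,  1.55143567,  0.22078126,
        1.13824975, -0.21029504]), 'qd': array([-0.00050959,  0.00119447, -0.00220463, -0.00123803,  0.00021572,
        0.00114432, -0.00035722]), 'joint_efforts': array([-1.15395527e-03, -5.69497919e+01, -5.81638724e+00, -2.80951881e+01,
        1.07841199e-02,  1.17406916e-02,  1.28828071e-05]), 'eef_pos': array([288.76667337, 581.6102355 , 241.26470836]), 'ee_rot': array([ 2.28335648e-01,  9.73582014e-01, -9.08196665e-04, -2.62980035e-04]), 'ft_force': array([0.33335348, 0.42949817, 0.04012573]), 'torque': array([-0.02432213, -0.03361727,  0.02537214]), 'width': 85.48838839121167}
scene [[619.99310499   0.         318.82589537]
 [  0.         619.99310499 236.61362661]
 [  0.           0.           1.        ]] [[-0.64228564  0.76644085 -0.00613011]
 [ 0.57824909  0.47929833 -0.66022807]
 [-0.50308761 -0.42759974 -0.75104016]] [ 365.49415536 -273.3177096  1671.25182014] 1
cradle [(0.84, [399.0, 335.0], 6468), (0.4, [296.0, 276.0], 695)]
tray_handle [(0.61, [409.0, 287.0]
[... 354 characters left out ...]
      319.82610814]
 [  0.         480.85881814 233.68073704]
 [  0.           0.           1.        ]] [[ 0.00572829 -0.99991544  0.01167464]
 [-0.99320308 -0.00704632 -0.11618083]
 [ 0.11625327 -0.01092977 -0.99315946]] [  -5.81564948  568.35690881 1264.03939733] 2
cradle [(0.57, [237.0, 241.0], 3827)]
tray_handle [(0.69, [233.0, 242.0], 1133), (0.19, [151.0, 213.0], 1482)]
unit [(0.8, [234.0, 222.0], 1099), (0.32, [234.0, 244.0], 3793)]
slide_box [(0.62, [398.0, 209.0], 4704)]
grip_point [(0.76, [401.0, 224.0], 828)]
slide_index [(0.71, [399.0, 223.0], 932), (0.56, [325.0, 293.0], 327)]
mark []
tray [(0.78, [235.0, 243.0], 1136), (0.51, [394.0, 223.0], 865), (0.21, [234.0, 223.0], 1036)]
```

Run:
```python
import cv2
a=cv2.imread("pics/scene0.png"); b=cv2.imread("pics/top0.png")
cv2.imwrite("pics/s_crop.png",cv2.resize(a[130:430,130:530],(800,600),interpolation=cv2.INTER_CUBIC))
cv2.imwrite("pics/t_crop.png",cv2.resize(b[120:330,170:450],(800,600),interpolation=cv2.INTER_CUBIC))
```

```text
(no output)
```

View pics/top0.png

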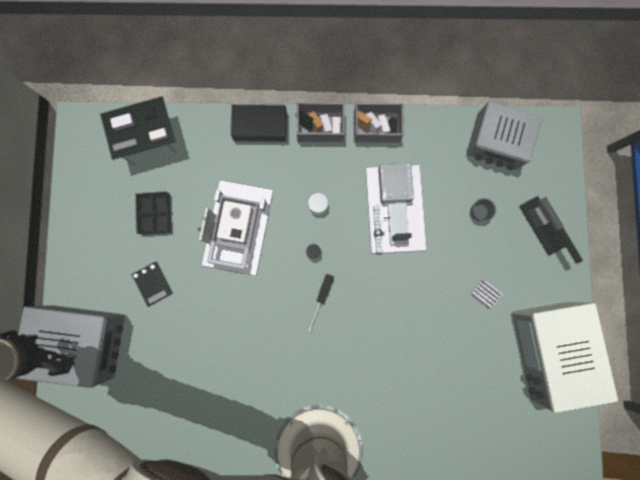

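View pics/s_crop.png

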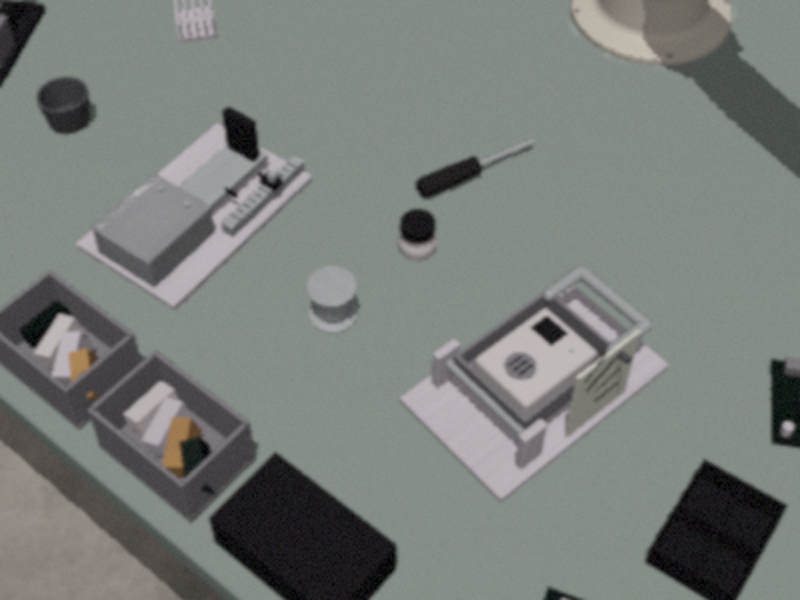

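View pics/t_crop.png

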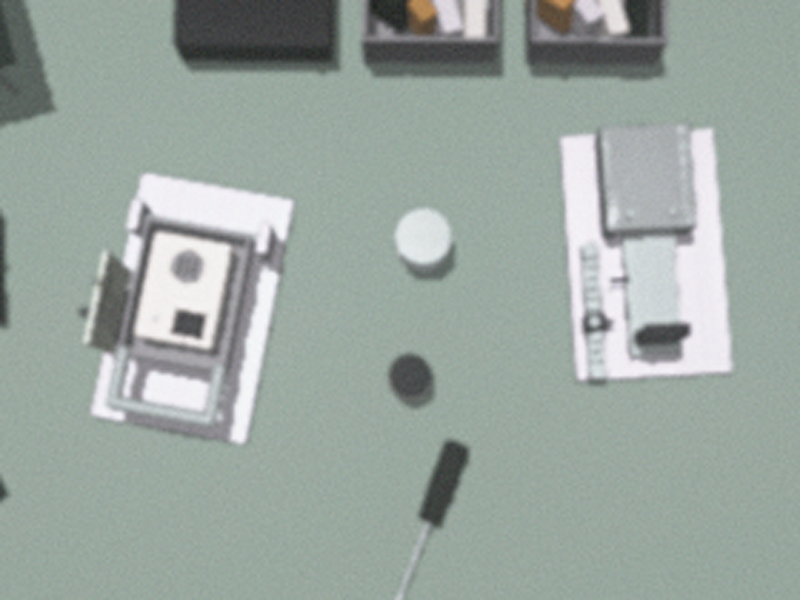

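```bash
cat > h.py <<'E'
import numpy as np
from scipy.optimize import least_squares
C={n:np.load(f"{n}0.npz") for n in ["scene","top"]}
def proj(n,X):
    c=C[n]; q=np.atleast_2d(X)@c["R"].T+c["t"]; q=q@c["K"].T; return q[:,:2]/q[:,2:]
def w(p,L):
    c,s=np.cos(p[2]),np.sin(p[2]); L=np.atleast_2d(L)
    return np.c_[p[0]+c*L[:,0]-s*L[:,1],p[1]+s*L[:,0]+c*L[:,1],L[:,2]]
sc=lambda a:(np.array(a,float)+.5)/2-.5+130
tc=lambda a:(np.array(a,float)+.5)/(800/280)-.5+np.array([170,120])
def ray_z(n,uv,z):
    c=C[n]; d=np.linalg.inv(c["K"])@np.r_[uv,1]; d=c["R"].T@d; o=-c["R"].T@c["t"]; return o+d*(z-o[2])/d[2]
E
python3 - <<'E'
from h import *
def fit(tl,tp,sl,sp,x0):
    f=lambda p:np.r_[(proj("top",w(p,tl))-tp).ravel(),(proj("scene",w(p,sl))-sp).ravel()]
    r=least_squares(f,x0,loss='soft_l1'); print(r.x,np.round(r.fun.reshape(-1,2),1).tolist()); return r.x
q=[[120,75,10],[120,-75,10],[-120,-75,10],[-120,75,10]]
cr=fit(q,tc([(143,174),(294,200),(244,442),(92,415)]),[q[1],q[0],q[3]],sc([(401,399),(501,498),(667,363)]),[600,150,-.1])
sl=fit(q,tc([(561,137),(713,129),(731,371),(577,380)]),[q[1],q[0],q[3],q[2]],sc([(78,242),(174,304),(311,178),(218,125)]),[600,-150,0])
np.savez("fit.npz",cr=cr,sl=sl)
for n,f,pts in [("top",tc,{"nib":(613,281),"mark":(608,322)}),("scene",sc,{"nib":(228,189),"mark":(262,178)})]:
    for k,v in pts.items():
        for z in (28,32,40):
            X=ray_z(n,f(v),z); c,s=np.cos(sl[2]),np.sin(sl[2]); d=X-[sl[0],sl[1],0]
            print(n,k,z,np.round([c*d[0]+s*d[1],-s*d[0]+c*d[1]],1))
# predicted
print("handle",w(cr,[[-175+60+0,0,60]]))
import cv2
for n in ["scene","top"]:
    im=cv2.imread(f"pics/{n}0.png")
    S=3; im=cv2.resize(im,None,fx=S,fy=S,interpolation=cv2.INTER_CUBIC)
    def line(P,col):
        P=proj(n,P); 
        for a,b in zip(P[:-1],P[1:]): cv2.line(im,*[tuple(int(v) for v in (z+.5)*S-.5) for z in (a,b)],col,1)
    line(w(cr,q+q[:1]),(0,0,255)); line(w(sl,q+q[:1]),(0,0,255))
    g=[[-85-7,22,92],[-85+7,22,92],[-85+7,-22,92],[-85-7,-22,92],[-85-7,22,92]]
    line(w(sl,g),(0,255,0))
    line(w(cr,[[0,0,10],[60,0,10]]),(255,0,0))
    if n=="top": cv2.imwrite("pics/t_ov1.png",im[480:870,570:960]); cv2.imwrite("pics/t_ov2.png",im[450:840,1050:1350])
    else: cv2.imwrite("pics/s_ov1.png",im[750:1200,950:1450]); cv2.imwrite("pics/s_ov2.png",im[500:900,480:920])
E
```

```text
[589.1624786  225.68467309 -12.73629569] [[-1.1, -0.9], [-0.8, -0.6], [0.2, 0.2], [-0.8, -0.1], [-1.6, -1.5], [-0.1, -0.3], [0.5, -0.7]]
[ 6.43893202e+02 -2.10259150e+02  5.80126359e-02] [[-0.7, -0.5], [-0.5, -0.3], [-0.2, 0.3], [-0.8, -0.0], [-1.4, -0.4], [-0.3, 0.1], [0.7, -2.3], [-0.5, -2.2]]
top nib 28 [-28.8  34.6]
top nib 32 [-29.3  35.2]
top nib 40 [-30.5  36.5]
top mark 28 [-67.8  42. ]
top mark 32 [-68.3  42.6]
top mark 40 [-69.2  43.8]
scene nib 28 [-30.6  23.4]
scene nib 32 [-28.1  26.1]
scene nib 40 [-23.   31.6]
scene mark 28 [-67.   43.7]
scene mark 32 [-64.3  46.4]
scene mark 40 [-59.   51.7]
handle [[475.81877305 245.1321514   60.        ]]
```

Run:
```python
import cv2,numpy as np
P=[cv2.imread(f"pics/{n}.png") for n in ["t_ov1","t_ov2","s_ov1","s_ov2"]]
c=np.zeros((600,800,3),np.uint8)
c[:300]=np.hstack([cv2.resize(p,(400,300)) for p in P[:2]]); c[300:]=np.hstack([cv2.resize(p,(400,300)) for p in P[2:]])
cv2.imwrite("pics/ov.png",c)
a=cv2.imread("pics/scene0.png"); b=cv2.imread("pics/top0.png")
cv2.imwrite("pics/h.png",np.hstack([cv2.resize(a[255:325,400:460],(400,467),interpolation=cv2.INTER_CUBIC),cv2.resize(b[235:287,200:260],(400,347),interpolation=cv2.INTER_CUBIC)[:,:] if 0 else cv2.resize(b[220:290,200:260],(400,467),interpolation=cv2.INTER_CUBIC)]))
cv2.imwrite("pics/n.png",np.hstack([cv2.resize(a[190:260,230:290],(400,467),interpolation=cv2.INTER_CUBIC),cv2.resize(b[200:260,365:425],(467,467),interpolation=cv2.INTER_CUBIC)[:,:400]]))
```

```text
(no output)
```

View pics/ov.png

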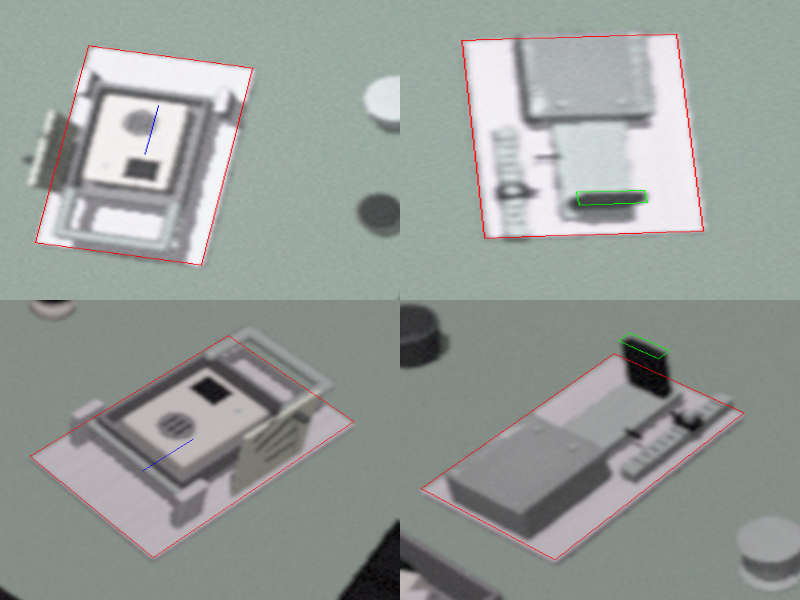

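View pics/h.png

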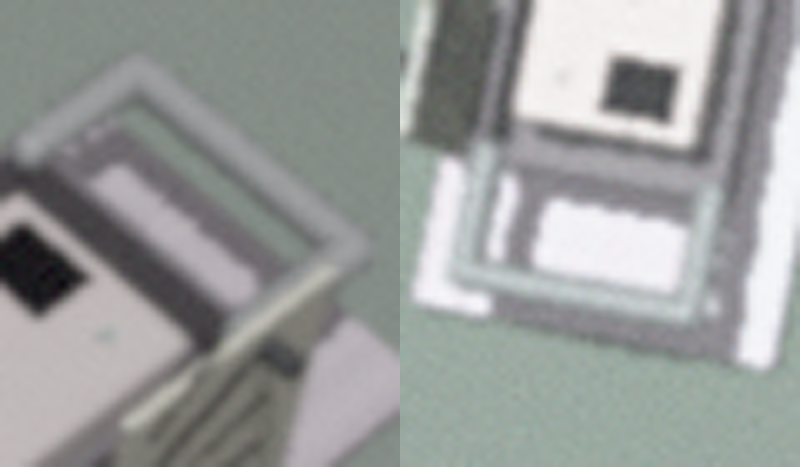

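View pics/n.png

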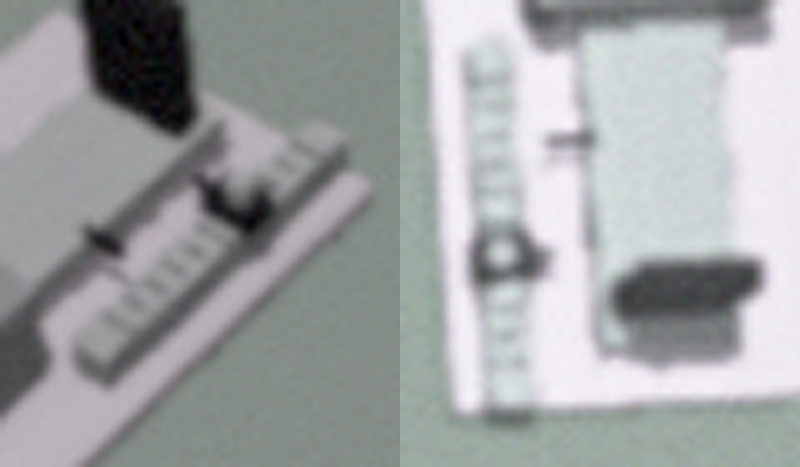

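Run:
```python
from h import *
f=np.load("fit.npz"); cr,sl=f["cr"],f["sl"]
cr[2]+=4*np.pi; print(cr,sl); np.savez("fit.npz",cr=cr,sl=sl)
def loc(p,X):
    c,s=np.cos(p[2]),np.sin(p[2]); d=X-[p[0],p[1],0]; return np.round([c*d[0]+s*d[1],-s*d[0]+c*d[1],d[2]],1)
m=lambda a,s,o:(np.array(a)+.5)/s-.5+np.array(o)
def tri(a,b):
    A=[];
    r=least_squares(lambda X:np.r_[(proj("top",X)[0]-a),(proj("scene",X)[0]-b)],[550,0,40]); return r.x, np.round(r.fun,2)
for k,a,b in [("hL",m((62,275),6.667,(200,220)),m((350,245),6.667,(400,255))),("hR",m((290,310),6.667,(200,220)),m((140,70),6.667,(400,255)))]:
    X,e=tri(a,b); print(k,X,e,loc(cr,X), loc(cr,ray_z("top",a,60)),loc(cr,ray_z("scene",b,60)),ray_z("top",a,60),ray_z("scene",b,60))
for k,a,b in [("nib",m((148,141),7.78,(365,200)),m((121,246),6.667,(230,190))),("mark",m((148,260),7.78,(365,200)),m((197,183),6.667,(230,190)))]:
    X,e=tri(a,b); print(k,X,e,loc(sl,X), [loc(sl,ray_z("top",a,z)) for z in (26,30,36)],[loc(sl,ray_z("scene",b,z)) for z in (26,30,36)])
```

```text
[ 5.89162479e+02  2.25684673e+02 -1.69925078e-01] [ 6.43893202e+02 -2.10259150e+02  5.80126359e-02]
hL [491.86509615 288.34596624  58.16511878] [ 0.06 -0.04  0.05 -0.  ] [-106.5   45.3   58.2] [-106.6   45.    60. ] [-105.2   46.    60. ] [491.66382169 288.09762492  60.        ] [493.27057691 288.76155462  60.        ]
hR [477.38427011 200.37715852  59.19883863] [-0.71  0.44 -0.67 -0.02] [-105.9  -43.8   59.2] [-104.5  -45.6   60. ] [-106.4  -42.5   60. ] [478.50414323 198.42635595  60.        ] [477.11933113 201.77132533  60.        ]
nib [ 613.24096379 -174.73372864   31.3885941 ] [-0.15  0.11 -0.15 -0.03] [-28.5  37.2  31.4] [array([-27.5,  36. ,  26. ]), array([-28.1,  36.6,  30. ]), array([-28.9,  37.5,  36. ])] [array([-32.1,  34. ,  26. ]), array([-29.6,  36.6,  30. ]), array([-25.8,  40.7,  36. ])]
mark [ 572.78520953 -176.09803614   28.41774054] [ 0.34 -0.26  0.36  0.06] [-69.   38.2  28.4] [array([-69.4,  38.8,  26. ]), array([-69.8,  39.4,  30. ]), array([-70.5,  40.4,  36. ])] [array([-70.3,  35.8,  26. ]), array([-67.6,  38.5,  30. ]), array([-63.6,  42.5,  36. ])]
```

```bash
python3 -m crank '[-4.07,-2.70,0.5,0,0,0,0.5, -4.07,-2.70,0.5,0,0,0,0.5, -4.07,-2.70,0.5,0,0,0,0.5, -4.07,-2.70,0.5,0,0,0,0.5, -4.07,-2.70,0.5,0,0,0,0.5, -4.07,-2.70,0.5,0,0,0,0.5, -4.07,-2.70,0.5,0,0,0,0.5, -4.07,-2.70,0.5,0,0,0,0.5, 0,0,0,0,0,0.183,0.5, 0,0,0,0,0,0.183,0.5, 0,0,0,0,0,0.183,0.5, 0,0,0,0,0,0.183,0.5]' 30
python3 -m crank '[0,0,0,0,0,0.183,0.5, 0,0,0,0,0,0.183,0.5, 0,0,0,0,0,0.183,0.5,0,0,0,0,0,0,0.5]'
cat > d.py <<'E'
import sys,numpy as np
from scipy.spatial.transform import Rotation as Ro
from cell import bot
# target: grasp point xyz (8 behind TCP), yaw of tool y (world, rad)
def delta(tgt,yaw):
    s=bot.sense(); R=Ro.from_quat(s["ee_rot"])
    yv=np.array([np.cos(yaw),np.sin(yaw),0]); z=np.array([0,0,-1.]); x=np.cross(yv,z)
    T=Ro.from_matrix(np.c_[x,yv,z])
    p=np.array(tgt)+8*z
    d=p-s["eef_pos"]
    print("t",s["clock"],"tcp",np.round(s["eef_pos"],1),"F",np.round(s["ft_force"],1),"w",round(s["width"],1))
    print("joints",np.round(s["joint_positions"],2))
    print("shift tool cm",np.round(R.inv().apply(d)/10,2),"rotvec",np.round((R.inv()*T).as_rotvec(),3))
    print("shift in target axes cm",np.round(T.inv().apply(d)/10,2))
a=[float(v) for v in sys.argv[1:]]; delta(a[:3],a[3])
E
python3 d.py 485 244 59 -0.170
```

```text
clock: 2.4
eef_pos: [484.7, 244.0, 202.4]
ee_rot: [0.564, 0.826, 0.0, 0.0]
ft_force: [0.2, 0.5, -0.9]
width: 42.9
clock: 2.9
eef_pos: [484.6, 244.2, 202.4]
ee_rot: [0.764, 0.645, 0.0, 0.0]
ft_force: [0.3, -0.1, 0.7]
width: 42.7
t 2.9 tcp [484.6 244.2 202.4] F [ 0.3 -0.1  0.7] w 42.7
joints [-0.44  0.32 -0.09  1.87  0.04  0.95 -0.72]
shift tool cm [-1.000e-02  4.000e-02  1.514e+01] rotvec [ 0.    -0.     0.001]
shift in target axes cm [-1.000e-02  4.000e-02  1.514e+01]
```

```bash
python3 -m crank '[0,0,3,0,0,0,0.5, 0,0,3,0,0,0,0.5, 0,0,2.5,0,0,0,0.5, 0,0,1.5,0,0,0,0.5, 0,0,0,0,0,0,0.5]'
python3 - <<'E'
from cell import optics
import cv2,numpy as np
ims=[]
for n,(r,c) in [("scene",(200,330)),("top",(180,160))]:
    p=optics.camera(n)["pixels"][:,:,::-1]; ims.append(cv2.resize(p[r:r+150,c:c+150],(400,400),interpolation=cv2.INTER_CUBIC))
cv2.imwrite("pics/a1.png",np.hstack(ims))
E
```

```text
clock: 3.52
eef_pos: [483.9, 243.6, 101.4]
ee_rot: [0.764, 0.645, -0.001, -0.0]
ft_force: [-0.4, -0.2, 0.8]
width: 42.6
```

View pics/a1.png

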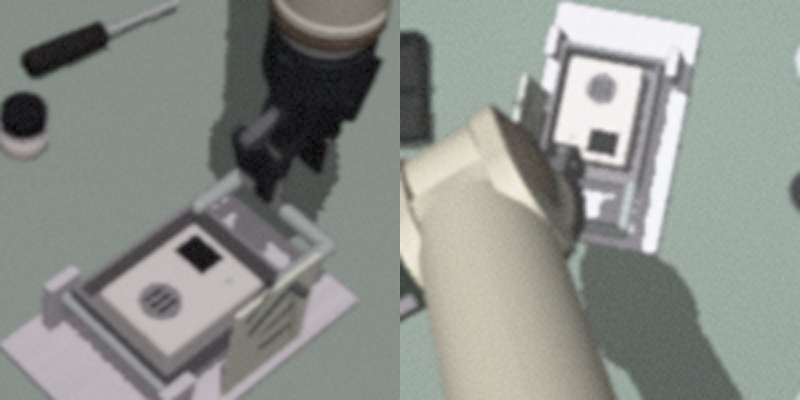

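The open fingers straddle the bar, which shows between them at about (265,200) in the left panel. I'll go down and close.

```bash
python3 -m crank '[0,0.05,1.5,0,0,0,0.5, 0,0,1.5,0,0,0,0.5, 0,0,1.2,0,0,0,0.5, 0,0,0.8,0,0,0,0.5, 0,0,0,0,0,0,0.5, 0,0,0,0,0,0,0.1,0,0,0,0,0,0,0.1,0,0,0,0,0,0,0.1,0,0,0,0,0,0,0.1]' 30
python3 d.py 485 244 59 -0.170
```

```text
clock: 4.75
eef_pos: [486.0, 244.0, 52.8]
ee_rot: [0.765, 0.644, 0.001, 0.0]
ft_force: [2.6, 0.1, 0.9]
width: 12.3
t 4.75 tcp [486.  244.   52.8] F [2.6 0.1 0.9] w 12.3
joints [-0.45  0.55 -0.08  1.96  0.07  0.64 -0.74]
shift tool cm [-0.02 -0.1   0.18] rotvec [ 0.002 -0.001 -0.001]
shift in target axes cm [-0.02 -0.1   0.18]
```

```bash
python3 -m crank '[0,0,0,0,0,0,0, 0,0.1,-0.76,0,0,0,0, 0,0.1,-0.76,0,0,0,0, 0,0.16,-0.75,0,0,0,0, 0,0.17,-0.75,0,0,0,0, 0,0.22,-0.74,0,0,0,0, 0,0.23,-0.74,0,0,0,0]' 30
python3 d.py 485 244 59 -0.170
```

```text
clock: 5.62
eef_pos: [495.0, 242.4, 97.4]
ee_rot: [0.765, 0.644, 0.0, -0.0]
ft_force: [5.6, 2.0, -6.8]
width: 12.5
t 5.625 tcp [495.  242.4  97.4] F [ 5.6  2.  -6.8] w 12.5
joints [-0.44  0.48 -0.08  1.92  0.06  0.74 -0.72]
shift tool cm [-0.01 -1.01  4.64] rotvec [ 0.    -0.    -0.001]
shift in target axes cm [-0.01 -1.01  4.64]
```

```bash
python3 -m crank '[0,0.29,-0.71,0,0,0,0, 0,0.3,-0.71,0,0,0,0, 0,0.35,-0.68,0,0,0,0, 0,0.35,-0.68,0,0,0,0, 0,0.41,-0.65,0,0,0,0, 0,0.41,-0.65,0,0,0,0]' 30
python3 d.py 485 244 59 -0.170
python3 - <<'E'
from cell import optics
import cv2,numpy as np
ims=[]
for n,(r,c) in [("scene",(200,330)),("top",(180,160))]:
    q=optics.camera(n); p=q["pixels"][:,:,::-1]; ims.append(cv2.resize(p[r:r+150,c:c+150],(400,400),interpolation=cv2.INTER_CUBIC))
cv2.imwrite("pics/a2.png",np.hstack(ims))
E
```

```text
clock: 6.38
eef_pos: [514.2, 238.9, 138.2]
ee_rot: [0.765, 0.644, -0.001, -0.001]
ft_force: [-3.5, 2.4, -1.8]
width: 13.6
t 6.375 tcp [514.2 238.9 138.2] F [-3.5  2.4 -1.8] w 13.6
joints [-0.42  0.45 -0.08  1.86  0.05  0.84 -0.69]
shift tool cm [ 0.01 -2.94  8.73] rotvec [-0.003  0.001 -0.   ]
shift in target axes cm [ 0.01 -2.96  8.72]
```

View pics/a2.png

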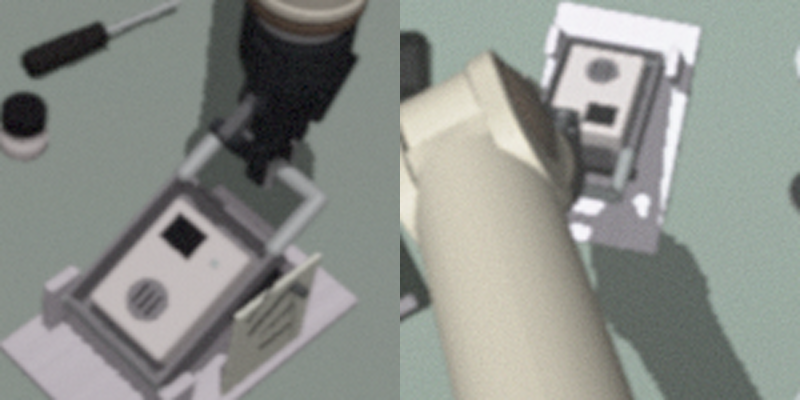

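The tray is tilted with the unit in it. I'll check the angle from the bar's left corner, at about (320,198) in the left panel.

```bash
python3 - <<'E'
from h import *
f=np.load("fit.npz"); cr=f["cr"]
for d in (25,28,30,32,35):
    t=np.radians(d)
    P=proj("scene",w(cr,[[-106+175*(1-np.cos(t))+15*np.sin(t),y,45+15*np.cos(t)+175*np.sin(t)] for y in (41,-41)]))
    print(d,np.round((P-[330,200])*400/150).tolist())
E
python3 -m crank '[0,0,0,0,0,0,0,0,0,0,0,0,0,0,0,0,0,0,0,0,0,0,0,0,0,0,0,0,0,0,0,0,0,0,0,0,0,0,0,0,0,0,0,0,0,0,0,0,0,0,0,0,0,0,0,0]'
```

```text
25 [[316.0, 196.0], [233.0, 130.0]]
28 [[313.0, 192.0], [230.0, 126.0]]
30 [[311.0, 190.0], [227.0, 124.0]]
32 [[308.0, 189.0], [225.0, 122.0]]
35 [[304.0, 186.0], [220.0, 119.0]]
clock: 7.48
eef_pos: [514.1, 238.9, 138.1]
ee_rot: [0.765, 0.644, -0.001, -0.001]
ft_force: [-4.3, 2.9, -0.7]
width: 13.0
```

Run:
```python
from h import *
from cell import optics
import cv2
p=optics.camera("scene")["pixels"]
a=C["scene"]["px"]
z=lambda im:cv2.resize(im[240:330,400:460],(400,600),interpolation=cv2.INTER_CUBIC)
f=np.load("fit.npz"); cr=f["cr"]
ims=[]
for im,ds in ((a,[0]),(p,[25,30,35])):
    im=z(im[:,:,::-1]).copy()
    for d,col in zip(ds,[(0,0,255),(0,255,0),(255,0,0)]):
        t=np.radians(d)
        def L(x,y,h): # tray-frame point rel hinge
            return [69.5+x*np.cos(t)+h*np.sin(t),y,45-x*np.sin(t)+h*np.cos(t)]
        P=proj("scene",w(cr,[L(-130,45,15),L(-175,45,15),L(-175,-45,15),L(-130,-45,15)]))
        P=((P-[400,240]+.5)*6.667-.5).astype(int)
        cv2.polylines(im,[P.reshape(-1,1,2)],False,col,1)
    ims.append(im)
cv2.imwrite("pics/a3.png",np.hstack(ims))
```

```text
(no output)
```

View pics/a3.png

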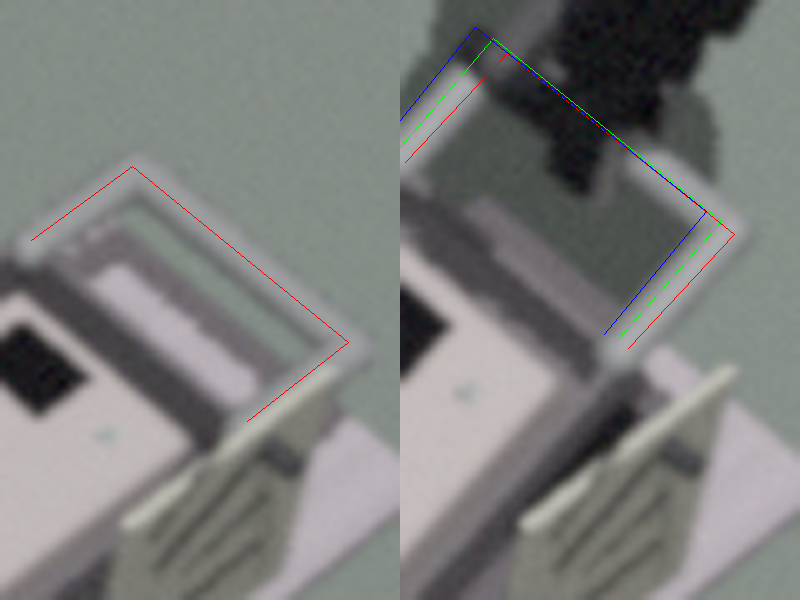

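Bar and arms lie between the 25° and 30° overlays, at about 28°. I'll nudge up slightly and hold another second before lowering.

```bash
python3 -m crank '[0,0.15,-0.25,0,0,0,0,0,0.15,-0.25,0,0,0,0,0,0,0,0,0,0,0,0,0,0,0,0,0,0,0,0,0,0,0,0,0,0,0,0,0,0,0,0,0,0,0,0,0,0,0,0,0,0,0,0,0,0,0,0,0,0,0,0,0,0,0,0,0,0,0,0]'
python3 -m crank '[0,-0.15,0.25,0,0,0,0, 0,-0.15,0.25,0,0,0,0, 0,-0.41,0.65,0,0,0,0, 0,-0.41,0.65,0,0,0,0, 0,-0.35,0.68,0,0,0,0, 0,-0.35,0.68,0,0,0,0, 0,-0.3,0.71,0,0,0,0, 0,-0.29,0.71,0,0,0,0, 0,-0.23,0.74,0,0,0,0]'
python3 d.py 485 244 59 -0.170
```

```text
clock: 8.78
eef_pos: [517.4, 238.3, 143.1]
ee_rot: [0.765, 0.644, -0.001, -0.001]
ft_force: [-5.2, 2.0, -0.7]
width: 12.4
clock: 9.9
eef_pos: [492.6, 242.8, 89.6]
ee_rot: [0.765, 0.644, 0.0, 0.0]
ft_force: [-2.3, 2.3, 0.7]
width: 12.6
t 9.9 tcp [492.6 242.8  89.6] F [-2.3  2.3  0.7] w 12.6
joints [-0.44  0.49 -0.08  1.93  0.06  0.72 -0.73]
shift tool cm [-0.01 -0.78  3.86] rotvec [ 0.001 -0.    -0.001]
shift in target axes cm [-0.01 -0.77  3.86]
```

```bash
python3 -m crank '[0,-0.22,0.74,0,0,0,0, 0,-0.17,0.75,0,0,0,0, 0,-0.16,0.6,0,0,0,0, 0,-0.1,0.5,0,0,0,0, 0,-0.08,0.5,0,0,0,0,0,-0.04,0.5,0,0,0,0,0,0,0.2,0,0,0,0,0,0,0,0,0,0,0]'
python3 d.py 485 244 59 -0.170
python3 - <<'E'
from cell import optics
import cv2,numpy as np
p=optics.camera("scene")["pixels"]
cv2.imwrite("pics/a4.png",cv2.resize(p[240:330,390:470,::-1],None,fx=6.667,fy=6.667,interpolation=cv2.INTER_CUBIC))
E
```

```text
clock: 10.9
eef_pos: [486.0, 243.9, 54.0]
ee_rot: [0.765, 0.644, 0.001, 0.0]
ft_force: [-1.5, -1.6, 17.4]
width: 12.8
t 10.9 tcp [486.  243.9  54. ] F [-1.5 -1.6 17.4] w 12.8
joints [-0.45  0.54 -0.08  1.96  0.07  0.64 -0.74]
shift tool cm [-0.01 -0.1   0.3 ] rotvec [ 0.002 -0.001 -0.002]
shift in target axes cm [-0.01 -0.1   0.3 ]
```

View pics/a4.png

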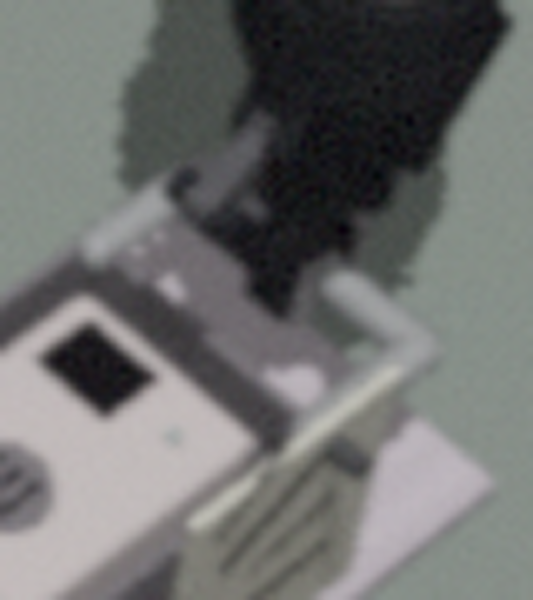

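The tray is back on its stop: 17 N upward on the tool and the corner in its level place. I'll ease off, open and rise.

```bash
python3 -m crank '[0,0,-0.1,0,0,0,0, 0,0,-0.1,0,0,0,0.5, 0,0,0,0,0,0,0.5,0,0,0,0,0,0,0.5,0,0,0,0,0,0,0.5, 0,0,0,0,0,0,0.5]'
python3 d.py 485 244 59 -0.170
python3 -m crank '[0,0,-1,0,0,0,0.5,0,0,-1.5,0,0,0,0.5,0,0,-2.5,0,0,0,0.5,0,0,-3,0,0,0,0.5,0,0,-3,0,0,0,0.5,0,0,-3,0,0,0,0.5,0,0,0,0,0,0,0.5]'
python3 d.py 559 -215 150 0.058
python3 - <<'E'
from cell import optics
import cv2,numpy as np
p=optics.camera("scene")["pixels"]
cv2.imwrite("pics/a5.png",cv2.resize(p[200:400,320:480,::-1],None,fx=3,fy=3,interpolation=cv2.INTER_CUBIC))
E
```

```text
clock: 11.7
eef_pos: [484.7, 243.8, 53.8]
ee_rot: [0.765, 0.644, -0.0, -0.0]
ft_force: [0.1, 0.6, -0.4]
width: 42.3
t 11.7 tcp [484.7 243.8  53.8] F [ 0.1  0.6 -0.4] w 42.3
joints [-0.45  0.54 -0.08  1.96  0.07  0.64 -0.74]
shift tool cm [0.02 0.02 0.28] rotvec [-0.     0.    -0.001]
shift in target axes cm [0.02 0.02 0.28]
clock: 12.58
eef_pos: [486.9, 245.0, 198.0]
ee_rot: [0.765, 0.644, 0.003, 0.001]
ft_force: [-0.6, -0.2, -0.2]
width: 42.4
t 12.575 tcp [486.9 245.  198. ] F [-0.6 -0.2 -0.2] w 42.4
joints [-0.44  0.33 -0.09  1.87  0.04  0.93 -0.72]
shift tool cm [-44.13  14.9    5.49] rotvec [ 0.006 -0.004 -0.229]
shift in target axes cm [-46.34   4.53   5.6 ]
```

View pics/a5.png

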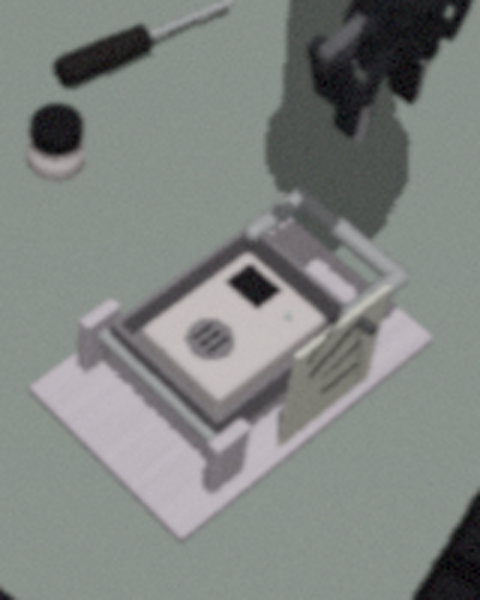

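Run:
```python
from h import *
from cell import optics
import cv2
f=np.load("fit.npz"); sl=f["sl"]
for n in ("scene","top"):
    q=optics.camera(n); 
    r=optics.silhouettes("grip_point",q)
    m=r[0]["mask"]; ys,xs=np.nonzero(m); print(n,r[0]["p"],xs.min(),xs.max(),ys.min(),ys.max())
    im=q["pixels"][:,:,::-1]
    c0,r0=((215,170) if n=="scene" else (370,195)); S=8
    im=cv2.resize(im[r0:r0+70,c0:c0+50],None,fx=S,fy=S,interpolation=cv2.INTER_CUBIC)
    for dx,col in ((0,(0,255,0)),):
        g=[[-92,22,92],[-78,22,92],[-78,-22,92],[-92,-22,92],[-92,22,92],[-92,22,32],[-92,-22,32],[-92,-22,92]]
        P=proj(n,w(sl,g)); P=((P-[c0,r0]+.5)*S-.5).astype(int); cv2.polylines(im,[P.reshape(-1,1,2)],False,col,1)
    cv2.imwrite(f"pics/g_{n}.png",im)
a=[cv2.imread(f"pics/g_{n}.png") for n in ("scene","top")]; cv2.imwrite("pics/g.png",np.hstack(a))
```

```text
scene 0.63 219 263 184 233
top 0.84 387 410 201 243
```

View pics/g.png

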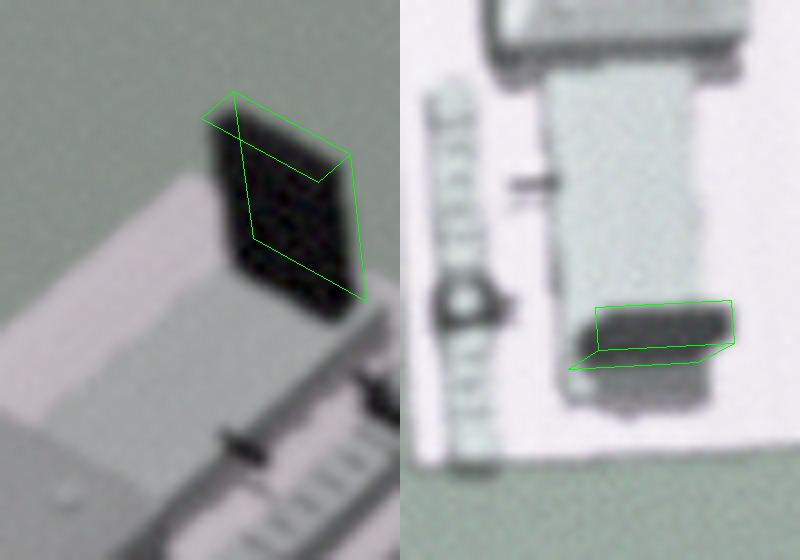

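The tray is level with the unit in it. The grip's real outline sits about 1 px off my box model, so I'll aim at (556.5, -213.5).

```bash
python3 -m crank '[-4.4,1.46,0,0,0,0,0.5,-4.4,1.46,0,0,0,0,0.5,-4.4,1.46,0,0,0,0,0.5,-4.4,1.46,0,0,0,0,0.5,-4.4,1.46,0,0,0,0,0.6,-4.4,1.46,0,0,0,0,0.6,-4.4,1.46,0,0,0,0,0.6,-4.4,1.46,0,0,0,0,0.6,-4.4,1.46,0,0,0,0,0.6,-4.4,1.46,0,0,0,0,0.6,0,0,0,0,0,-0.115,0.6,0,0,0,0,0,-0.114,0.6]'
python3 -m crank '[0,0,0,0,0,0,0.6]'
python3 d.py 556.5 -213.5 72 0.058
```

```text
clock: 14.32
eef_pos: [553.0, -215.3, 192.5]
ee_rot: [0.686, 0.728, -0.001, -0.001]
ft_force: [0.3, 0.0, 0.2]
width: 51.0
clock: 14.45
eef_pos: [553.2, -214.4, 192.8]
ee_rot: [0.687, 0.727, -0.0, -0.001]
ft_force: [-0.1, -0.1, 0.0]
width: 51.4
t 14.45 tcp [ 553.2 -214.4  192.8] F [-0.1 -0.1  0. ] w 51.4
joints [ 0.27  0.42  0.07  1.76 -0.03  0.97  0.41]
shift tool cm [ 0.06  0.36 12.88] rotvec [-0.002 -0.001 -0.001]
shift in target axes cm [ 0.07  0.33 12.88]
```

```bash
python3 -m crank '[0.03,0.18,2,0,0,0,0.6,0.03,0.18,2,0,0,0,0.6,0,0,2.0,0,0,0,0.6,0,0,1.2,0,0,0,0.6,0,0,0,0,0,0,0.6]'
python3 d.py 556.5 -213.5 72 0.058
python3 - <<'E'
from cell import optics
import cv2,numpy as np
ims=[]
for n,(r,c) in [("scene",(130,180)),("top",(170,340))]:
    p=optics.camera(n)["pixels"][:,:,::-1]; ims.append(cv2.resize(p[r:r+110,c:c+110],(400,400),interpolation=cv2.INTER_CUBIC))
cv2.imwrite("pics/b1.png",np.hstack(ims))
E
```

```text
clock: 15.08
eef_pos: [556.5, -213.2, 120.5]
ee_rot: [0.686, 0.727, -0.001, -0.001]
ft_force: [-0.4, 0.5, 0.2]
width: 51.2
t 15.075 tcp [ 556.5 -213.2  120.5] F [-0.4  0.5  0.2] w 51.2
joints [ 0.27  0.52  0.06  1.8  -0.04  0.83  0.41]
shift tool cm [-0.03  0.01  5.65] rotvec [-0.003 -0.001 -0.   ]
shift in target axes cm [-0.03 -0.01  5.65]
```

View pics/b1.png

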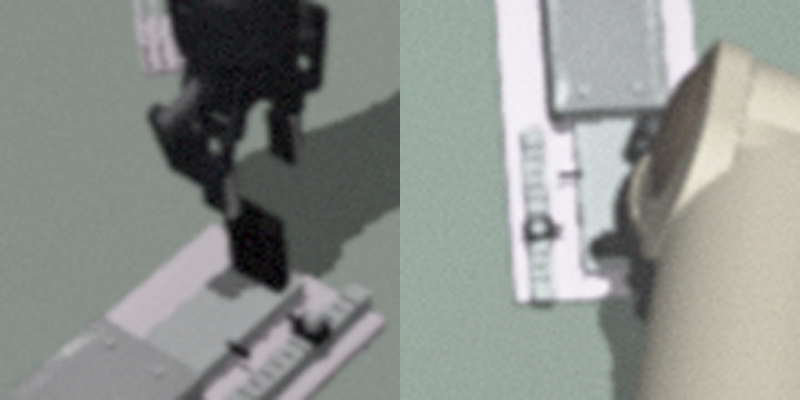

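Both nib and pointer stay visible (top panel (570,176) and (550,232)), and the fingers straddle the plate. Down and close.

```bash
python3 -m crank '[0,0,1.8,0,0,0,0.6,0,0,1.8,0,0,0,0.6,0,0,1.3,0,0,0,0.6,0,0,0.7,0,0,0,0.6,0,0,0,0,0,0,0.6,0,0,0,0,0,0,0,0,0,0,0,0,0,0,0,0,0,0,0,0,0,0,0,0,0,0,0,0,0,0,0,0,0,0,0]' 50
python3 d.py 556.5 -213.5 72 0.058
cat > look.py <<'E'
import sys
from h import *
from cell import optics
import cv2
ims=[]
for n,(r,c) in [("scene",(190,230)),("top",(200,365))]:
    p=optics.camera(n)["pixels"][:,:,::-1]; ims.append(cv2.resize(p[r:r+60,c:c+60],(400,400),interpolation=cv2.INTER_CUBIC))
cv2.imwrite(f"pics/{sys.argv[1]}.png",np.hstack(ims))
E
python3 look.py b2
```

```text
clock: 16.42
eef_pos: [558.9, -213.8, 66.8]
ee_rot: [0.686, 0.727, 0.001, 0.001]
ft_force: [5.3, -0.1, 0.2]
width: 13.4
t 16.425 tcp [ 558.9 -213.8   66.8] F [ 5.3 -0.1  0.2] w 13.4
joints [ 0.28  0.59  0.05  1.82 -0.05  0.73  0.42]
shift tool cm [ 0.05 -0.24  0.28] rotvec [0.003 0.001 0.   ]
shift in target axes cm [ 0.05 -0.24  0.28]
```

View pics/b2.png

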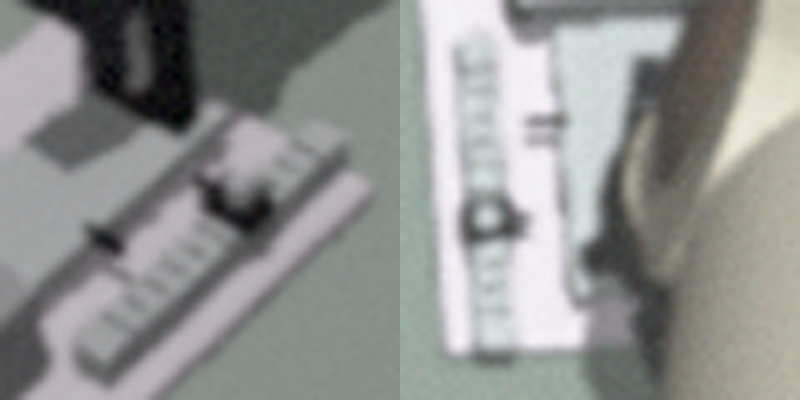

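```bash
python3 -m crank '[0,-0.3,0,0,0,0,0,0,-0.5,0,0,0,0,0,0,-0.5,0,0,0,0,0,0,-0.5,0,0,0,0,0,0,-0.5,0,0,0,0,0,0,-0.5,0,0,0,0,0,0,-0.3,0,0,0,0,0,0,-0.2,0,0,0,0,0,0,0,0,0,0,0,0,0,0,0,0,0,0,0]'
python3 d.py 559 -213.5 72 0.058
python3 look.py b3
```

```text
clock: 17.77
eef_pos: [526.8, -215.7, 66.8]
ee_rot: [0.686, 0.727, 0.001, 0.002]
ft_force: [7.4, -0.7, -2.4]
width: 13.6
t 17.775 tcp [ 526.8 -215.7   66.8] F [ 7.4 -0.7 -2.4] w 13.6
joints [ 0.3   0.55  0.05  1.89 -0.05  0.69  0.44]
shift tool cm [0.03 3.23 0.29] rotvec [0.004 0.001 0.001]
shift in target axes cm [0.03 3.23 0.28]
```

View pics/b3.png

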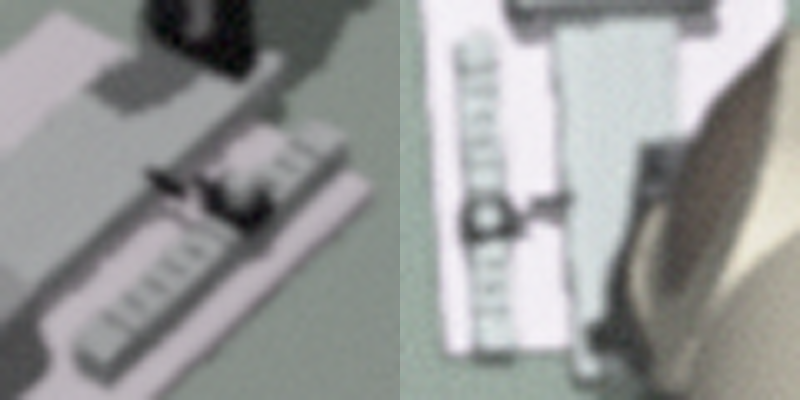

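The nib (top panel row ~204) is about 17 px short of the pointer tip (row ~222), roughly 7 mm.

```bash
python3 -m crank '[0,-0.25,0,0,0,0,0,0,-0.25,0,0,0,0,0,0,-0.2,0,0,0,0,0,0,-0.05,0,0,0,0,0,0,0,0,0,0,0,0,0,0,0,0,0,0,0]'
python3 d.py 559 -213.5 72 0.058
python3 - <<'E'
from h import *
from cell import optics
import cv2
ims=[]
for n,(r,c) in [("scene",(200,240)),("top",(215,368))]:
    p=np.mean([optics.camera(n)["pixels"].astype(float) for _ in range(4)],0)[:,:,::-1].astype(np.uint8); ims.append(cv2.resize(p[r:r+30,c:c+30],(400,400),interpolation=cv2.INTER_CUBIC))
    np.save(f"fin_{n}.npy",p)
cv2.imwrite("pics/b4.png",np.hstack(ims))
E
```

```text
clock: 18.62
eef_pos: [519.7, -216.1, 66.8]
ee_rot: [0.686, 0.728, 0.001, 0.002]
ft_force: [8.8, -0.8, -1.9]
width: 13.6
t 18.625 tcp [ 519.7 -216.1   66.8] F [ 8.8 -0.8 -1.9] w 13.6
joints [ 0.3   0.55  0.05  1.91 -0.05  0.68  0.44]
shift tool cm [0.03 3.93 0.3 ] rotvec [0.005 0.001 0.001]
shift in target axes cm [0.03 3.93 0.28]
```

View pics/b4.png

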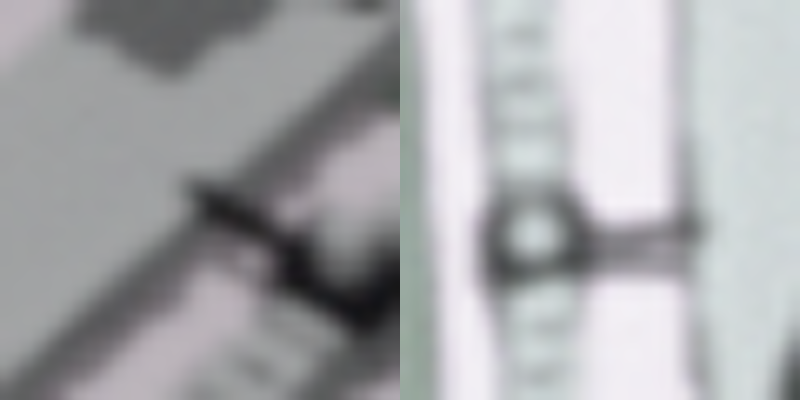

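Run:
```python
from h import *
import cv2
sl=np.load("fit.npz")["sl"]
ims=[]
for n,(r,c) in [("scene",(200,240)),("top",(215,368))]:
    p=np.load(f"fin_{n}.npy")[r:r+30,c:c+30]; S=400/30
    im=cv2.resize(p,(400,400),interpolation=cv2.INTER_CUBIC)
    for x,col in ((-66,(255,0,0)),(-68.5,(0,255,0)),(-71,(0,0,255))):
        P=proj(n,w(sl,[[x,20,30],[x,56,30]])); P=((P-[c,r]+.5)*S-.5).astype(int); print(n,x,P.tolist())
        cv2.line(im,tuple(map(int,P[0])),tuple(map(int,P[1])),col,1)
    ims.append(im)
cv2.imwrite("pics/b5.png",np.hstack(ims))
```

```text
scene -66 [[174, 192], [332, 282]]
scene -68.5 [[183, 184], [341, 273]]
scene -71 [[192, 175], [351, 265]]
top -66 [[307, 222], [131, 231]]
top -68.5 [[308, 234], [132, 243]]
top -71 [[309, 246], [133, 255]]
```

View pics/b5.png

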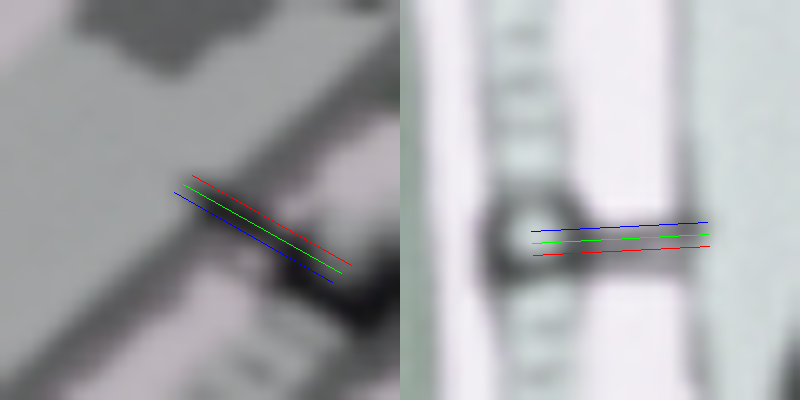

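Run:
```python
from h import *
import cv2
sl=np.load("fit.npz")["sl"]
S=12
xs=np.arange(-80,-18,1/S*2); ys=np.arange(56,22,-1/S)
out=[]
for tag in ("home","now"):
  for n in ("top","scene"):
    im=C[n]["px"][:,:,::-1] if tag=="home" else np.load(f"fin_{n}.npy")
    X,Y=np.meshgrid(np.arange(-84,-20,64/400),np.arange(58,22,-36/280))
    P=proj(n,w(sl,np.c_[X.ravel(),Y.ravel(),np.full(X.size,30.)])).astype(np.float32)
    o=cv2.remap(np.ascontiguousarray(im),P[:,0].reshape(X.shape),P[:,1].reshape(X.shape),cv2.INTER_CUBIC)
    for xx in (-69,-28.5): cv2.line(o,(int((xx+84)*6.25),0),(int((xx+84)*6.25),12),(0,0,255),1)
    out.append(o[:280,:400])
cv2.imwrite("pics/r.png",np.vstack([np.hstack(out[:2]),np.hstack(out[2:])]))
```

```text
(no output)
```

View pics/r.png

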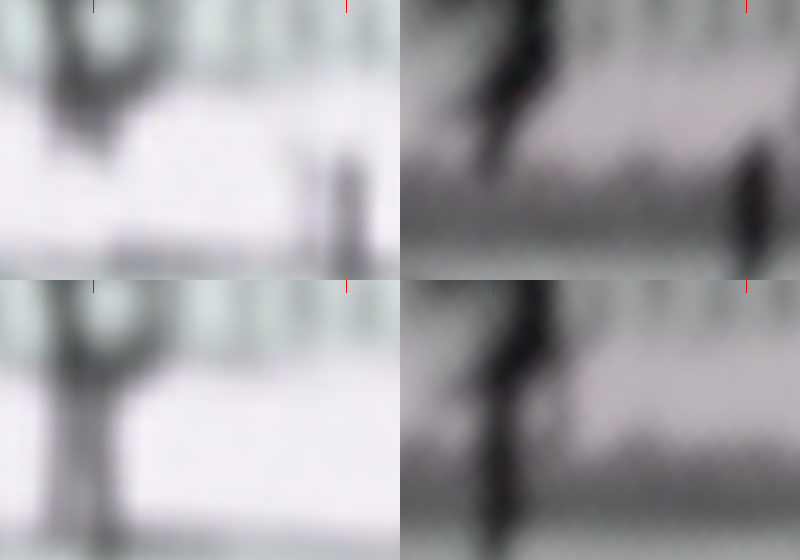

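Both rectified views put the nib about 1 mm short (nib ~102 against pointer ~97 px at 6.25 px/mm in the top view, and 499 against 489 in the scene view). I'll pull 1.2 mm more.

```bash
python3 -m crank '[0,-0.06,0,0,0,0,0,0,-0.06,0,0,0,0,0,0,0,0,0,0,0,0,0,0,0,0,0,0,0,0,0,0,0,0,0,0,0,0,0,0,0,0,0,0,0,0,0,0,0,0,0,0,0,0,0,0,0,0,0,0,0,0,0,0]'
python3 d.py 559 -213.5 72 0.058
python3 - <<'E'
from h import *
from cell import optics
import cv2
sl=np.load("fit.npz")["sl"]; out=[]
full={}
for n in ("top","scene"):
    im=optics.camera(n)["pixels"][:,:,::-1]; full[n]=im
    X,Y=np.meshgrid(np.arange(-84,-20,64/400),np.arange(58,22,-36/280))
    P=proj(n,w(sl,np.c_[X.ravel(),Y.ravel(),np.full(X.size,30.)])).astype(np.float32)
    o=cv2.remap(np.ascontiguousarray(im),P[:,0].reshape(X.shape),P[:,1].reshape(X.shape),cv2.INTER_CUBIC)
    out.append(o[:280,:400])
cv2.imwrite("pics/r2.png",np.vstack([np.hstack(out),np.hstack([cv2.resize(full["scene"][140:350,140:460],(400,262)),cv2.resize(full["top"][140:350,160:480],(400,262))])]))
E
```

```text
clock: 20.15
eef_pos: [518.7, -216.2, 66.8]
ee_rot: [0.686, 0.728, 0.001, 0.002]
ft_force: [9.2, -0.8, -2.9]
width: 13.7
t 20.15 tcp [ 518.7 -216.2   66.8] F [ 9.2 -0.8 -2.9] w 13.7
joints [ 0.31  0.54  0.05  1.91 -0.05  0.68  0.44]
shift tool cm [0.03 4.04 0.3 ] rotvec [0.005 0.001 0.001]
shift in target axes cm [0.03 4.04 0.28]
```

View pics/r2.png

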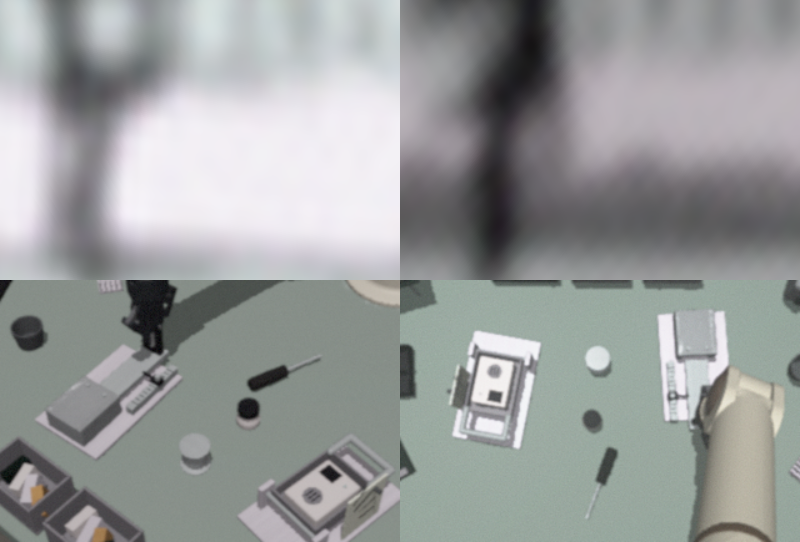

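The nib and the pointer now form one line in both views. The tray is level with the unit in it, and the bystanders haven't moved.

```bash
python3 -m crank '[0,0,0,0,0,0,0,0,0,0,0,0,0,0]'; python3 -c "
from cell import job
print(job.close_job())"
```

```text
clock: 20.5
eef_pos: [518.6, -216.2, 66.8]
ee_rot: [0.686, 0.728, 0.001, 0.002]
ft_force: [8.6, -1.1, -3.0]
width: 13.5
the job is handed in; nothing more can be done
None
```

I did both parts of the test and handed the job in at 20.5 s with the gripper still holding the slide; the hand-in gave no verdict.

- **Tray:** I raised it by its handle to about 28–30° and held it there for over 2 s. I then lowered it onto its stop and let go. The last pictures show it level with the unit in it, and the bystanders look unmoved.
- **Slide:** I gripped it and pulled it out about 40 mm, to where the nib and pointer form one line in both camera views. My estimate of the remaining error is about 1 mm, against the 4 mm allowed. The tool was at rest, with a spring pull of about 9 N on it.
- **Readings that disagreed:** the arm's travel gave a tray angle near 30°, while the first picture overlay suggested 28°, so I raised it slightly and held again. Before the last 1.2 mm pull, the two views put the nib 0.8 and 1.6 mm short of the pointer.

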